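# Line up a vacuum filtration manifold on the loaded station

## Task

Line up the vacuum filtration manifold for the one station that carries the filter funnel. Its air bleed and the idle station with the empty port were left open: push those two levers fully shut with a fingertip, in either order, and only then push the funnel station's lever fully open. Do not grip or force the levers, leave the stoppered station's tap shut, and leave the funnel, the stopper and everything else standing where they are.

Things in the scene. Friction and masses are not known exactly. Their poses are not given: they have to be found in the camera images.
- manifold: three-place vacuum filtration manifold, fixed: plate 250 x 550 mm, steel header pipe along manifold y, 60 mm nearer the robot than the station taps, 61 mm high at its tees. Right end: dial gauge (122 mm high, 228 mm from the origin) and hose barb; left end: air-bleed tap. Origin on the bench under the middle station's tap axis; +x away from the robot, +y to its left, turned up to 0.15 rad
- station_funnel: station that carries the filter funnel; fixed: brass ball valve (60 mm long with nuts, 31 mm wide, body top 61 mm high) in a branch pipe along manifold x, upright steel port behind it. Origin on the bench under the tap's axis; axes as the manifold's. The stations stand in a row along manifold y, 110 mm apart, their order varies
- tap_funnel (a joint): tap lever of the station with the funnel; starts shut (0 to 0.06). rad. 0: shut (stop), lever across its branch pipe, pointing along manifold -y (to the right). 1.571: open (stop), lever in line with the pipe, pointing along manifold -x (to the robot). In between it points along manifold (-sin q, -cos q): opening is clockwise from above.
- tap_funnel_axis (a point): point on the vertical turning axis of that lever, 90 mm above the bench: mid-height of the lever's black sleeve, which is 16 mm wide, 12 mm high and runs from 38 to 88 mm from the axis. 23 mm of free height lies under the sleeve, over the pipe and tees. Turning takes about 2.5 N at mid-sleeve; the lever stays where it is left
- tap_funnel_tip (a point): outer end of that lever's sleeve, 88 mm from the axis, at its mid-height
- station_funnel_port (a point): centre of that port's rim, 130 mm behind the tap's axis (manifold +x), 80 mm above the bench; rim 36 mm across, bore 25 mm
- station_empty: idle station whose port is an open, empty hole; fixed: brass ball valve (60 mm long with nuts, 31 mm wide, body top 61 mm high) in a branch pipe along manifold x, upright steel port behind it. Origin on the bench under the tap's axis; axes as the manifold's. The stations stand in a row along manifold y, 110 mm apart, their order varies
- tap_empty (a joint): tap lever of the idle station with the empty port; starts open (1.1 to 1.55). rad. 0: shut (stop), lever across its branch pipe, pointing along manifold -y (to the right). 1.571: open (stop), lever in line with the pipe, pointing along manifold -x (to the robot). In between it points along manifold (-sin q, -cos q): opening is clockwise from above.
- tap_empty_axis (a point): point on the vertical turning axis of that lever, 90 mm above the bench: mid-height of the lever's black sleeve, which is 16 mm wide, 12 mm high and runs from 38 to 88 mm from the axis. 23 mm of free height lies under the sleeve, over the pipe and tees. Turning takes about 2.5 N at mid-sleeve; the lever stays where it is left
- tap_empty_tip (a point): outer end of that lever's sleeve, 88 mm from the axis, at its mid-height
- station_empty_port (a point): centre of that port's rim, 130 mm behind the tap's axis (manifold +x), 80 mm above the bench; rim 36 mm across, bore 25 mm
- station_stopper: idle station whose port is closed with a red rubber stopper; fixed: brass ball valve (60 mm long with nuts, 31 mm wide, body top 61 mm high) in a branch pipe along manifold x, upright steel port behind it. Origin on the bench under the tap's axis; axes as the manifold's. The stations stand in a row along manifold y, 110 mm apart, their order varies
- tap_stopper (a joint): tap lever of the station with the stopper, built alike; starts shut (0 to 0.06), stays so. rad. 0: shut (stop), lever across its branch pipe, pointing along manifold -y (to the right). 1.571: open (stop), lever in line with the pipe, pointing along manifold -x (to the robot). In between it points along manifold (-sin q, -cos q): opening is clockwise from above.
- station_stopper_port (a point): centre of that port's rim, 130 mm behind the tap's axis (manifold +x), 80 mm above the bench; rim 36 mm across, bore 25 mm
- bleed_tap (a joint): lever of the air-bleed tap at the left end of the header, in line with it. rad. 1.571 (stop): open, lever in line with the header, pointing along manifold +y (left). 0 (stop): shut, lever across the header, pointing along manifold +x (away from the robot). In between it points along manifold (cos q, sin q): shutting is clockwise from above. Starts open (1.1 to 1.55)
- bleed_tap_axis (a point): point on the vertical turning axis of the bleed lever, 90 mm above the bench: mid-height of the lever's black sleeve, which is 16 mm wide, 12 mm high and runs from 38 to 88 mm from the axis. 23 mm of free height lies under the sleeve, over the pipe and tees. Turning takes about 2.5 N at mid-sleeve; the lever stays where it is left
- bleed_tap_tip (a point): outer end of the bleed lever's sleeve, 88 mm from its axis, at its mid-height
- filter_funnel: loose filter funnel with steel foot and clear straight cup, 55 mm across, standing in its port with its stem (13 mm deep); origin at the foot of the stem, z up; its rim is 74 mm above the origin, 142 mm above the bench. To be left standing in its port.
- port_stopper: loose red tapered rubber stopper, 23 mm across and 24 mm high, standing in a port with 10 mm showing; origin at the middle of its underside. To be left alone.
- dish: loose glass dish, 60 mm across, 16 mm high, on the manifold's plate between the middle and left branch pipes; origin at the middle of its underside. To be left alone.
- bench_timer: loose small digital timer, 35 x 62 mm and 52 mm high, at the right of the manifold, near the bench edge; origin at the middle of its underside. To be left alone.
- vial_left: loose screw-cap vial, 24 mm across, 54 mm high, on the back left part of the manifold's plate; origin at the middle of its underside. To be left alone.
- vial_right: a second vial like it, beside it. To be left alone.
- squeeze_bottle: loose white wash bottle with a bent spout, 188 mm high, to the right of the manifold; origin at the middle of its underside. To be left alone.

How it is judged:
On the way, in this order (a step that is already met when the one before it is completed fails the run):
1. the bleed tap and the empty station's tap are both shut, the funnel station's tap still shut (value of joint each of tap_empty, bleed_tap below 0.14 rad and value of joint tap_funnel below 0.3 rad), for 0.2 s.
2. the funnel station's tap is open (value of joint tap_funnel above 1.43 rad), for 0.2 s.
At the end, for the whole second after the job is handed in: Bleed, empty and stoppered stations' taps within 0.14 rad of shut, the funnel station's tap within 0.14 rad of its open stop, levers at rest; funnel and stopper seated in their ports (8 mm sideways, 5 mm in height, funnel upright within 0.12 rad) (value of joint each of tap_empty, bleed_tap, tap_stopper below 0.14 rad and value of joint tap_funnel above 1.43 rad and velocity of joint tap_empty between -0.05 and 0.05 rad/s and velocity of joint bleed_tap between -0.05 and 0.05 rad/s and velocity of joint tap_funnel between -0.05 and 0.05 rad/s and horizontal distance between filter_funnel and station_funnel_port below 0.008 m and z of filter_funnel in the frame of station_funnel below 0.072 m and angle between filter_funnel's own z axis and vertical below 0.12 rad and horizontal distance between port_stopper and station_stopper_port below 0.008 m and z of port_stopper in the frame of station_stopper below 0.072 m); the robot touches nothing.
It fails at once if the funnel station is opened (beyond 0.4 rad) while the bleed or the empty station is still open (above 0.3 rad) (value of joint tap_funnel above 0.4 rad and value of joint any of tap_empty, bleed_tap above 0.3 rad).
It fails at once if the stoppered station's tap is turned open by more than 0.25 rad (value of joint tap_stopper above 0.25 rad).
It fails at once if the funnel or the stopper is shifted, lifted or tipped (more than 10 mm) (distance of any of filter_funnel, port_stopper from where it was at the start of the episode above 0.01 m).
It fails at once if a lever or the manifold is gripped or forced (more than 35 N from the fingers) (contact force between the fingers and manifold above 35 N or contact force between the fingers and station_funnel above 35 N or contact force between the fingers and station_empty above 35 N or contact force between the fingers and station_stopper above 35 N).
It fails at once if something standing round the manifold is pushed away (more than 20 mm) (distance of any of dish, bench_timer, vial_left, vial_right, squeeze_bottle from where it was at the start of the episode above 0.02 m).
It also fails if it takes over 61 s, if anything falls off the work surface, if the arm or the gripper's body presses on something with over 40 N, if the wrist force passes 120 N, or if a joint passes its speed limit or range.

## Robot

A 6-joint arm with a two-finger parallel gripper is mounted at the origin on a cart in front of the work surface, level with it; the furniture and walls round the work are solid. World frame = base frame: x ahead of the robot, y to its left, z up, the work surface at z = 0. Lengths are in m, angles in rad, forces in N, time in s.
With the tool pointing down it reaches from about 0.35 to 0.975 m from the base axis. Payload 4.9 kg.
Tool frame: the origin (TCP) lies midway between the tips of the shut fingers; the grasp point (between the pads) lies 19 mm behind it; z points along the fingers, y is the line along which they close (so a half turn about z gives the same grasp; the last joint's range is limited). The gripper opens to 85 mm and grips with 20 to 120 N. Pads are 22 mm wide; open, the fingers measure 114 mm over their backs; the gripper's body (76 mm by 85 mm) begins 54 mm behind the grasp point. The pads swing forward as they close: fully open they stand 13 mm farther back than shut.
Start: joints at [-0.119, 0.053, 1.613, -0, 1.476, -0.119], TCP at [0.625, 0, 0.231] pointing down, gripper open.
Joint ranges: [-3.01, 3.01], [-1.01, 2.22], [0.06, 2.58], [-1.02, 4.17], [0.09, 2.62], [-3.14, 3.14]. Speed limits (rad/s): [2.57, 2.57, 3.14, 3.14, 3.14, 3.14].

## Interface

Orientations are given as a rotation vector (axis times angle).
In Python, from station import ctrl, optics, job gives the robot as it stands.
- The arm moves only by the shell command python3 -m jog 'ROWS' [OPENING] [FORCE]. ROWS is JSON, a list of rows, each a list of 2 entries, a list of its own where there are three numbers: the shift along the tool's x, y, z in m, then the turn, a rotation vector about the tool's x, y, z in rad. A call has 1 to 5 rows; each row is the pose to reach, as a shift and turn from the pose commanded when the call began, along the tool's axes at that moment; what a row does not reach only later rows make up. A row lasts 1/10 s, in which the tool goes at most 50 mm and 8.59 degrees, less where a joint would pass 70% of its speed; a pose out of reach is approached as far as the arm can. A call with a gripper value outside its range is refused whole. OPENING is the opening, from 0 (shut) to 1 (fully open), set as the call begins (- or left out, the last holds). The fingers move at their own pace and stop on an object; FORCE is the grip in N (left out, the last holds). Time passes only in rows, so rows that repeat a pose let the fingers close. It gives the time, the measured TCP pose, the force, the opening and the grip force at its end, in the units of the state.
- ctrl.get_obs(): the state, without advancing time (a new reading comes with each control period).
- optics.get_image(name): name is "scene" or "side" or "wrist"; returns a dict with "image" (480x640x3 uint8, blue, green, red), "fx", "fy", "cx", "cy" (pixels), "rvec" (rotation vector, rad) and "tvec" (3), from world to camera coordinates, as OpenCV has them; the wrist camera has in their place "mount" (4x4, takes a point from camera to tool coordinates, whose origin is the TCP and whose axes are the flange's). Camera axes: x right, y down, z forward; pixel columns grow to the right and rows downward; lengths in m; the calibration is good to about 2 mm. The wrist camera is an equidistant fisheye: a pixel r from the principal point sees the ray r / f radians off the axis. A picture is of the moment at which its call begins: read the wrist's pose just before it. There is no depth.
- job.finish_job(): hands the job in; it is judged then, once.
The state is a dict: "t": time; "q": joint angles; "dq": joint speeds; "effort": joint torques, N m; "tool_pos": TCP position; "tool_rot": TCP orientation; "contact_force": force on the tool from outside, world axes, zero at the start; "wrist_torque": the same for the moment, N m; "opening": finger opening in m; "grip_force": force on a finger pad.
Only numpy, scipy, OpenCV 4.12 (cv2) and the standard library are available. Lean on these libraries where they do the work, as an engineer would, in place of code of your own. Each camera call takes 0.05 s, during which the arm holds its last target. There are 200 camera calls.

## Working session

There is one attempt and no reset: what is moved stays moved. The work goes in short steps, Python scripts to look and compute and a shell command to move; the robot and the scene stay as the last step left them, time stands still between calls to the robot, and variables do not carry over. Pictures are saved under pics/ and viewed, at most 10 in all, crops included, and the job is handed in when it is done.

```bash
mkdir -p pics; python3 - <<'E'
from station import ctrl, optics
import cv2,json,numpy as np
o=ctrl.get_obs();print(o['t'],o['tool_pos'],o['tool_rot'],o['opening'])
for n in("scene","side"):
    d=optics.get_image(n);cv2.imwrite(f"pics/{n}0.png",d["image"])
    np.savez(f"{n}.npz",**d)
    print(n,d['fx'],d['cx'],d['cy'],d['rvec'],d['tvec'])
d=optics.get_image("wrist");cv2.imwrite("pics/wrist0.png",d["image"]);print(d['fx'],d['mount']);np.savez("wrist.npz",**d)
E
```

```text
0.0 [6.24374926e-01 6.22461639e-05 2.30068785e-01] [-2.22035191e+00 -2.22027028e+00  2.00958405e-03] 0.08546830192171292
scene 588.2140409609492 309.0966454864445 240.50436397711766 [ 0.68090743 -2.57565617  1.16974966] [0.37930253 0.32985279 0.99054403]
side 571.5959303331797 323.64364876265853 234.24969756706076 [ 2.01404428 -0.3858573   0.2570467 ] [-0.56320892  0.09965213  1.49290349]
371.64829954431775 [[-6.46224393e-04 -9.48916795e-01 -3.15525749e-01  8.18031590e-02]
 [ 9.99999681e-01 -4.65184312e-04 -6.49084842e-04  4.75554306e-04]
 [ 4.69149879e-04 -3.15526068e-01  9.48916793e-01 -1.43328274e-01]
 [ 0.00000000e+00  0.00000000e+00  0.00000000e+00  1.00000000e+00]]
```

View pics/scene0.png

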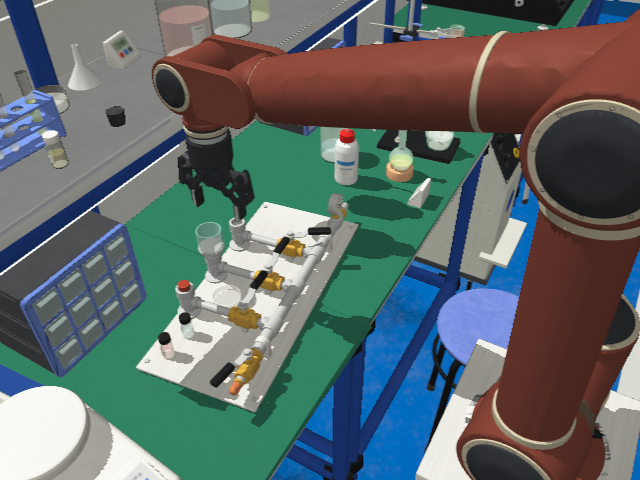

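View pics/wrist0.png

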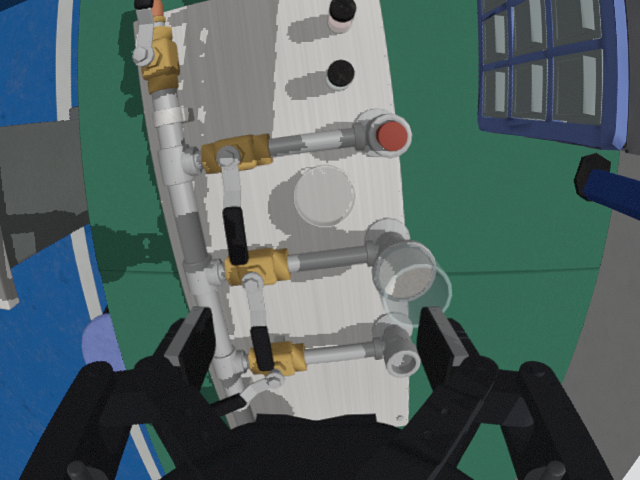

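The wrist view shows the stations from left to right (image top to bottom): stopper (hub 229,157; stopper 392,136), funnel (hub 252,277) and empty (hub 272,380; port 402,362). The bleed hub is at (143,52). The empty lever's tip, near (213,407), points toward the robot.

```bash
cat > h.py <<'E'
import numpy as np,cv2
from scipy.spatial.transform import Rotation as R
def wray(d,pos,rot,u,v,z):
    x=np.array([(u-d['cx'])/d['fx'],(v-d['cy'])/d['fy']]);r=np.hypot(*x)
    c=np.r_[np.sin(r)*x/r,np.cos(r)]
    M=np.array(d['mount']);T=R.from_rotvec(rot).as_matrix()
    o=pos+T@M[:3,3];w=T@M[:3,:3]@c
    return o+w*(z-o[2])/w[2]
def fray(d,u,v,z):
    Rm=cv2.Rodrigues(np.array(d['rvec']))[0];o=-Rm.T@d['tvec']
    w=Rm.T@np.array([(u-d['cx'])/d['fx'],(v-d['cy'])/d['fy'],1.])
    return o+w*(z-o[2])/w[2]
def fproj(d,p):
    Rm=cv2.Rodrigues(np.array(d['rvec']))[0];c=Rm@p+d['tvec']
    return c[0]/c[2]*d['fx']+d['cx'],c[1]/c[2]*d['fy']+d['cy']
E
python3 - <<'E'
from h import *
d=dict(np.load('wrist.npz'));p=np.array([.624375,.00006,.230069]);r=np.array([-2.22035191,-2.22027028,.00200958])
for n,u,v,z in [('emptyport',402,362,.08),('stoptop',392,136,.09),('stophub',229,155,.1),('funhub',252,277,.1),('emptyhub',274,380,.1),('bleedhub',143,54,.1),('stoptip',236,262,.096),('funtip',264,370,.096),('emptytip',213,407,.096)]:
    print(n,wray(d,p,r,u,v,z).round(4))
s=dict(np.load('scene.npz'))
for n,u,v,z in [('emptyport',237,222,.08),('stopper',184,286,.09),('gauge',340,200,.1),('bleedtip',213,381,.09),('bleedhub',252,357,.1)]:
    print(n,fray(s,u,v,z).round(4))
cv2.imwrite('pics/c1.png',cv2.resize(s['image'][190:430,130:370],(720,720))[:600])
w=cv2.resize(d['image'][0:480,90:330],None,fx=1.25,fy=1.25);cv2.imwrite('pics/c2.png',w)
E
```

```text
emptyport [ 0.7102 -0.1449  0.08  ]
stoptop [0.6826 0.0704 0.09  ]
stophub [0.5597 0.0569 0.1   ]
funhub [ 0.5725 -0.0418  0.1   ]
emptyhub [ 0.5849 -0.1495  0.1   ]
bleedhub [0.4912 0.1413 0.1   ]
stoptip [ 0.5592 -0.0303  0.096 ]
funtip [ 0.5755 -0.1407  0.096 ]
emptytip [ 0.517  -0.1954  0.096 ]
emptyport [ 0.7097 -0.1503  0.08  ]
stopper [0.6772 0.072  0.09  ]
gauge [ 0.5344 -0.3089  0.1   ]
bleedtip [0.4923 0.2228 0.09  ]
bleedhub [0.4585 0.1559 0.1   ]
```

View pics/c1.png

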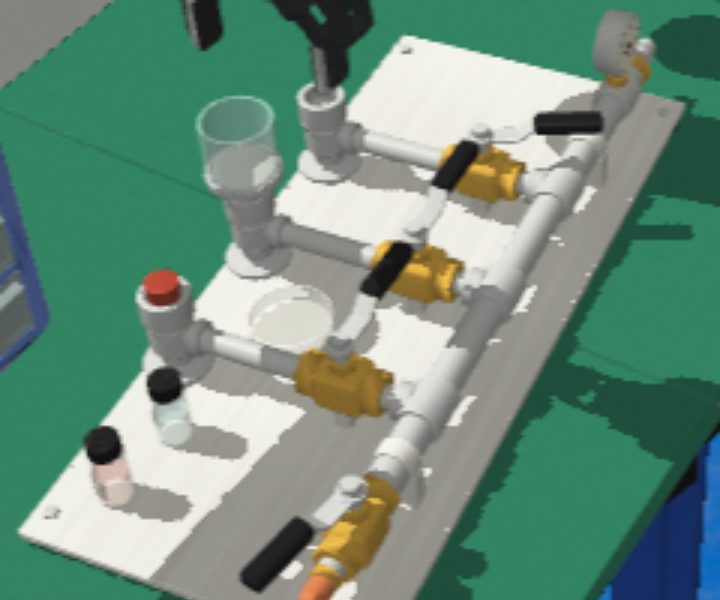

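The scene crop shows the hubs at crop (482,130) for empty, (414,232) for funnel, (340,345) for stopper and (350,487) for bleed, whose tip is at (258,578). The dish is between the stopper and funnel branches, and the vials are behind the bleed lever. I'll fit the manifold pose to both views.

```bash
python3 - <<'E'
from h import *
from scipy.optimize import least_squares
d=dict(np.load('wrist.npz'));p=np.array([.624375,.00006,.230069]);r=np.array([-2.22035191,-2.22027028,.00200958])
s=dict(np.load('scene.npz'))
W=dict(e=(274,380),f=(252,277),s=(229,155),b=(143,54),pe=(402,362),ps=(392,136))
S=dict(e=(290.7,233.3),f=(268,267.3),s=(243.3,305),b=(246.7,352.3),pe=(237.3,223),ps=(183.7,285.7))
def loc(a):
    h=a[3];return dict(e=(0,-.11,h),f=(0,0,h),s=(0,.11,h),b=(-.06,a[4],h),pe=(.13,-.11,.08),ps=(.13,.11,.09))
def world(a,q): 
    c,n=np.cos(a[2]),np.sin(a[2]);return np.array([a[0]+c*q[0]-n*q[1],a[1]+n*q[0]+c*q[1],q[2]])
def res(a):
    o=[]
    for k,q in loc(a).items():
        w=world(a,q);o+=list((wray(d,p,r,*W[k],w[2])-w)[:2]);o+=list((fray(s,*S[k],w[2])-w)[:2])
    return np.array(o)
f=least_squares(res,[.57,-.04,.1,.1,.2],loss='soft_l1',f_scale=.004);a=f.x
print(a.round(4));print((res(a)*1e3).round(1).reshape(-1,4))
for k,q in loc(a).items():print(k,world(a,q).round(4))
for n,k,w in [('bleed','b',fray(s,216,382.7,.09)),('empty','e',fray(s,130+537/3,190+124/3,.09)),('emptyW','e',wray(d,p,r,213,407,.096))]:
    v=w-world(a,loc(a)[k]);an=np.arctan2(v[1],v[0])-a[2];print(n,w.round(4),np.hypot(*v[:2]).round(4),an.round(3))
E
```

```text
[ 0.5671 -0.0547  0.1285  0.0844  0.2076]
[[ 1.4  1.1  0.2 -6.7]
 [ 2.4  5.9 -1.1 -2.3]
 [ 3.   1.1 -2.8 -1.5]
 [ 2.6  1.2 -0.6 -0.9]
 [ 0.1  2.2 -3.  -0.6]
 [ 0.7 -0.7 -3.7  0.6]]
e [ 0.5812 -0.1638  0.0844]
f [ 0.5671 -0.0547  0.0844]
s [0.553  0.0544 0.0844]
b [0.481  0.1435 0.0844]
pe [ 0.7101 -0.1471  0.08  ]
ps [0.6819 0.0711 0.09  ]
bleed [0.4859 0.2231 0.09  ] 0.0798 1.381
empty [ 0.5466 -0.1896  0.09  ] 0.0431 -2.628
emptyW [ 0.517  -0.1954  0.096 ] 0.0715 -2.813
```

Fit is good to about 3 mm. I'll shut the gripper and turn the tool to the manifold axes, so that tool x is manifold +y, tool y is manifold +x and tool z is down. Bleed lever first.

```bash
python3 -m jog '[[[0,0,0],[0,0,-0.1285]],[[0,0,0],[0,0,-0.1285]],[[0,0,0],[0,0,-0.1285]]]' 0 20
python3 -m jog '[[[0.04,-0.027,0],[0,0,0]],[[0.08,-0.054,0],[0,0,0]],[[0.12,-0.081,0],[0,0,0]],[[0.16,-0.108,0],[0,0,0]],[[0.19,-0.130,0],[0,0,0]]]'
python3 -m jog '[[[0.031,-0.019,0],[0,0,0]],[[0.031,-0.019,0],[0,0,0]],[[0.031,-0.019,0],[0,0,0]]]'
cat > st.py <<'E'
from h import *
from station import ctrl
o=ctrl.get_obs();v=np.array(o['tool_pos'])-[.5671,-.0547,0];c,n=np.cos(.1285),np.sin(.1285)
print(o['t'],'local',np.round([c*v[0]+n*v[1],-n*v[0]+c*v[1],v[2]],4),'F',np.round(o['contact_force'],1),o['opening'])
E
python3 st.py
python3 - <<'E'
from h import *
from station import ctrl,optics
o=ctrl.get_obs();d=optics.get_image('wrist');np.savez('w1.npz',pos=o['tool_pos'],rot=o['tool_rot'],**d);cv2.imwrite('pics/w1.png',d['image'])
E
```

```text
t: 0.45
tool_pos: [0.6248, 0.0, 0.2309]
tool_rot: [-2.077, -2.357, 0.0]
contact_force: [-0.6, 0.2, 0.3]
opening: 0.0439
grip_force: 0.0
t: 0.95
tool_pos: [0.4699, 0.1733, 0.2312]
tool_rot: [-2.076, -2.358, -0.001]
contact_force: [0.6, -0.4, 0.1]
opening: -0.0002
grip_force: 0.0
t: 1.25
tool_pos: [0.4487, 0.2004, 0.2315]
tool_rot: [2.073, 2.359, 0.0]
contact_force: [0.2, -1.2, 0.7]
opening: 0.0001
grip_force: 0.0
1.25 local [-0.0847  0.2681  0.2315] F [ 0.2 -1.2  0.7] 9.758432544530816e-05
```

View pics/w1.png

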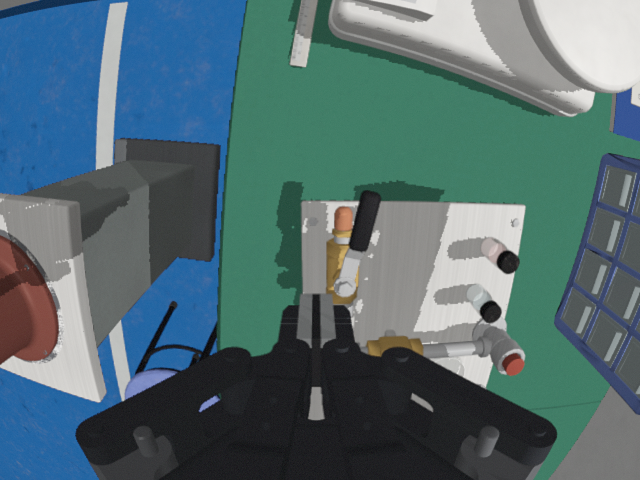

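The wrist view shows the bleed lever pointing left with its tip at about (370,195) and hub at (345,288). The shut fingers are in the foreground, and the plate edges line up with the tool axes.

```bash
python3 - <<'E'
from h import *
d=dict(np.load('w1.npz'));c,n=np.cos(.1285),np.sin(.1285)
for k,u,v,z in [('hub',345,288,.09),('tip',370,195,.096),('sleevestart',358,246,.096),('ps',513,364,.09)]:
    w=wray(d,d['pos'],d['rot'],u,v,z)-[.5671,-.0547,0];print(k,np.round([c*w[0]+n*w[1],-n*w[0]+c*w[1]],4))
E
python3 -m jog '[[[0,0,0.04],[0,0,0]],[[0,0,0.08],[0,0,0]],[[0,0,0.12],[0,0,0]],[[0,0,0.147],[0,0,0]],[[0,0,0.147],[0,0,0]]]'; python3 st.py
```

```text
hub [-0.0593  0.211 ]
tip [-0.0425  0.2927]
sleevestart [-0.0505  0.2511]
ps [0.1274 0.1135]
t: 1.8
tool_pos: [0.4461, 0.1979, 0.0794]
tool_rot: [-2.074, -2.353, 0.013]
contact_force: [-1.2, -1.1, -0.5]
opening: 0.0001
grip_force: 0.0
1.8 local [-0.0877  0.2661  0.0794] F [-1.2 -1.1 -0.5] 0.0001483806819458765
```

```bash
python3 -m jog '[[[0,0.012,0],[0,0,0]],[[0,0.024,0],[0,0,0]],[[0,0.036,0],[0,0,0]],[[0,0.046,0],[0,0,0]],[[0,0.055,0],[0,0,0]]]'; python3 st.py
python3 -m jog '[[[-0.006,0.008,0],[0,0,0]],[[-0.012,0.014,0],[0,0,0]],[[-0.018,0.020,0],[0,0,0]],[[-0.024,0.022,0],[0,0,0]],[[-0.030,0.023,0],[0,0,0]]]'; python3 st.py
```

```text
t: 2.3
tool_pos: [0.5051, 0.2076, 0.0853]
tool_rot: [2.074, 2.359, 0.002]
contact_force: [-2.6, 0.4, 1.1]
opening: -0.0001
grip_force: 1.2
2.3 local [-0.0279  0.268   0.0853] F [-2.6  0.4  1.1] -0.00010041913290176968
t: 2.8
tool_pos: [0.5313, 0.1803, 0.0847]
tool_rot: [2.074, 2.358, 0.005]
contact_force: [0.7, 3.3, -0.1]
opening: 0.0002
grip_force: 1.5
2.8 local [-0.0054  0.2376  0.0847] F [ 0.7  3.3 -0.1] 0.00020266550970242083
```

```bash
python3 -m jog '[[[-0.003,0,0],[0,0,0]],[[-0.005,0,0],[0,0,0]],[[-0.007,0,0],[0,0,0]],[[-0.008,0,0],[0,0,0]],[[-0.008,0,0],[0,0,0]]]'; python3 st.py
python3 -m jog '[[[-0.001,0,0],[0,0,0]],[[-0.002,0,0],[0,0,0]],[[-0.002,0,0],[0,0,0]]]'; python3 st.py
```

```text
t: 3.3
tool_pos: [0.5312, 0.1723, 0.0846]
tool_rot: [2.074, 2.359, -0.0]
contact_force: [0.2, 2.4, 0.3]
opening: 0.0
grip_force: 1.0
3.3 local [-0.0065  0.2297  0.0846] F [0.2 2.4 0.3] 2.5310691415670946e-05
t: 3.6
tool_pos: [0.5314, 0.1704, 0.0844]
tool_rot: [2.074, 2.359, 0.0]
contact_force: [1.4, 2.9, 1.8]
opening: 0.0003
grip_force: 1.3
3.6 local [-0.0065  0.2278  0.0844] F [1.4 2.9 1.8] 0.00027473440243933067
```

```bash
for i in 1 2 3 ; do python3 -m jog '[[[-0.001,0,0],[0,0,0]],[[-0.001,0,0],[0,0,0]]]' >/dev/null; python3 st.py; done
```

```text
3.8 local [-0.0065  0.2271  0.0844] F [1.5 4.  1.4] -0.00010591011576355026
4.0 local [-0.0065  0.227   0.0844] F [1.  8.1 1. ] -0.00011059331486991164
4.2 local [-0.0065  0.2269  0.0844] F [-0.  11.6  1.8] 0.00015128704806582156
```

Bleed is on its stop. I'll back off, rise and go to the empty station's lever.

```bash
python3 -m jog '[[[0.015,0.0,0],[0,0,0]],[[0.025,0,0],[0,0,0]],[[0.025,0,-0.04],[0,0,0]],[[0.025,0,-0.08],[0,0,0]],[[0.025,0,-0.12],[0,0,0]]]' >/dev/null
python3 -m jog '[[[-0.045,-0.010,0],[0,0,0]],[[-0.09,-0.02,0],[0,0,0]],[[-0.135,-0.03,0],[0,0,0]],[[-0.18,-0.04,0],[0,0,0]],[[-0.225,-0.05,0],[0,0,0]]]' >/dev/null
python3 -m jog '[[[-0.045,-0.008,0],[0,0,0]],[[-0.08,-0.008,0],[0,0,0]],[[-0.117,-0.008,0],[0,0,0]],[[-0.117,-0.008,0],[0,0,0]],[[-0.117,-0.008,0],[0,0,0]]]' >/dev/null; python3 st.py
python3 - <<'E'
from h import *
from station import ctrl,optics
o=ctrl.get_obs();d=optics.get_image('wrist');np.savez('w2.npz',pos=o['tool_pos'],rot=o['tool_rot'],**d)
d2=optics.get_image('scene')['image'];cv2.imwrite('pics/w2.png',np.hstack([cv2.resize(d['image'],(400,300)),cv2.resize(d2[180:420,60:380],(400,300))]))
E
```

```text
5.7 local [-0.0652 -0.0923  0.2035] F [ 0.4  0.2 -0.4] 3.663765629743032e-05
```

View pics/w2.png

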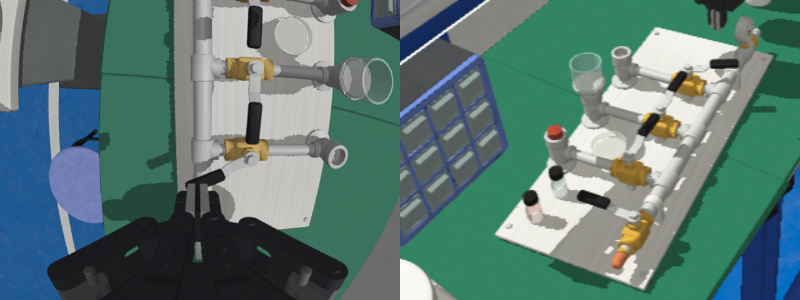

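The bleed lever now points away from the robot, shut. The empty lever runs from its hub (252,157 at 0.625 scale) to its tip (188,186), beside the fingers. I'll check its location.

```bash
python3 - <<'E'
from h import *
d=dict(np.load('w2.npz'));c,n=np.cos(.1285),np.sin(.1285)
for k,u,v,z in [('hub',252,157,.09),('tip',188,186,.096),('ss',223,172,.096),('funhub',255,69,.09),('funtip',254,142,.096),('fs',254,104,.096),('pe',338,155,.08)]:
    w=wray(d,d['pos'],d['rot'],u*1.6,v*1.6,z)-[.5671,-.0547,0];print(k,np.round([c*w[0]+n*w[1],-n*w[0]+c*w[1]],4))
E
```

```text
hub [ 0.0006 -0.1058]
tip [-0.0764 -0.1408]
ss [-0.0347 -0.1223]
funhub [-0.0011 -0.0025]
funtip [ 0.0001 -0.0852]
fs [-0.0025 -0.0414]
pe [ 0.1311 -0.1079]
```

```bash
python3 -m jog '[[[0,0,0.04],[0,0,0]],[[0,0,0.08],[0,0,0]],[[0,0,0.119],[0,0,0]],[[0,0,0.119],[0,0,0]],[[0,0,0.119],[0,0,0]]]' >/dev/null; python3 st.py
python3 -m jog '[[[-0.012,0,0],[0,0,0]],[[-0.024,0,0],[0,0,0]],[[-0.034,0.003,0],[0,0,0]],[[-0.044,0.006,0],[0,0,0]],[[-0.054,0.010,0],[0,0,0]]]'>/dev/null; python3 st.py
python3 -m jog '[[[-0.008,0.004,0],[0,0,0]],[[-0.013,0.009,0],[0,0,0]],[[-0.018,0.015,0],[0,0,0]],[[-0.018,0.021,0],[0,0,0]],[[-0.018,0.025,0],[0,0,0]]]'>/dev/null; python3 st.py
```

```text
6.3 local [-0.0647 -0.091   0.0854] F [-0.3  0.3  1.5] -0.00014214167817905068
6.8 local [-0.0543 -0.1471  0.0858] F [-0.7  2.5  2.4] 0.00036419224581599543
7.3 local [-0.0295 -0.1651  0.0852] F [-3.8 -1.8  1.7] 7.056593804863883e-05
```

Now the last 7 mm along +x, in small steps until the force climbs.

```bash
python3 -m jog '[[[0,0.002,0],[0,0,0]],[[0,0.004,0],[0,0,0]],[[0,0.005,0],[0,0,0]],[[0,0.005,0],[0,0,0]]]'>/dev/null; python3 st.py
for i in 1 2 3; do python3 -m jog '[[[0,0.001,0],[0,0,0]],[[0,0.001,0],[0,0,0]]]' >/dev/null; python3 st.py; done
```

```text
7.7 local [-0.0245 -0.1642  0.0854] F [-2.1 -2.3  0.1] 0.0002810476948388916
7.9 local [-0.0236 -0.1642  0.0854] F [-3.3 -2.3 -0.1] 0.00030064772430442316
8.1 local [-0.0225 -0.1642  0.0854] F [-1.7 -1.8  0.5] -1.7872213731710293e-05
8.3 local [-0.0215 -0.1642  0.0854] F [-4.  -3.6  1.1] -6.502948084053357e-05
```

```bash
for i in 1 2 3; do python3 -m jog '[[[0,0.001,0],[0,0,0]],[[0,0.001,0],[0,0,0]]]' >/dev/null; python3 st.py; done
```

```text
8.5 local [-0.0204 -0.1642  0.0853] F [-2.5 -2.4  0.8] 0.00013032412998191764
8.7 local [-0.0195 -0.1642  0.0854] F [-2.9 -3.1  1.2] 0.00011511970568465801
8.9 local [-0.0192 -0.1642  0.0853] F [-5.7 -3.7  2.3] -0.0004399715587507801
```

```bash
python3 -m jog '[[[0,0.001,0],[0,0,0]],[[0,0.001,0],[0,0,0]]]' >/dev/null; python3 st.py
python3 -m jog '[[[0,-0.015,0],[0,0,0]],[[0,-0.025,0],[0,0,0]],[[0,-0.025,-0.04],[0,0,0]],[[0,-0.025,-0.08],[0,0,0]],[[0,-0.025,-0.12],[0,0,0]]]' >/dev/null
python3 -m jog '[[[0.035,0.03,0],[0,0,0]],[[0.07,0.055,0],[0,0,0]],[[0.099,0.080,0],[0,0,0]],[[0.099,0.080,0],[0,0,0]],[[0.099,0.080,0],[0,0,0]]]' >/dev/null; python3 st.py
python3 - <<'E'
from h import *
from station import ctrl,optics
d=optics.get_image('wrist')
d2=optics.get_image('scene')['image'];cv2.imwrite('pics/w3.png',np.hstack([cv2.resize(d['image'],(400,300)),cv2.resize(d2[180:420,60:380],(400,300))]))
E
```

```text
9.1 local [-0.019  -0.1643  0.0852] F [-9.5 -3.4  4.6] -0.00037637175653068724
10.1 local [ 0.0377 -0.0641  0.205 ] F [ 0.1 -0.5  0.6] -0.0002921880310296169
```

View pics/w3.png

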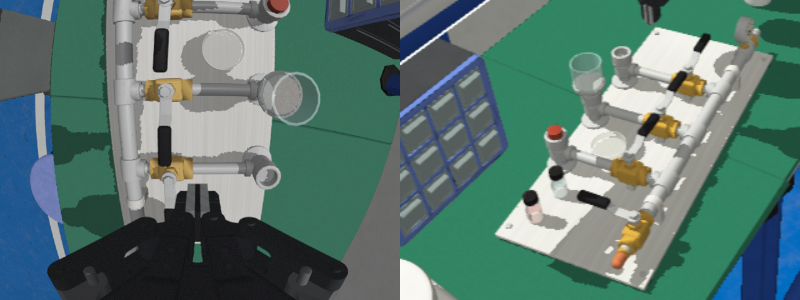

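Both taps are shut: the levers line up with the stoppered one in the right-hand panel. Now the funnel lever.

```bash
python3 -m jog '[[[0,0,0.04],[0,0,0]],[[0,0,0.08],[0,0,0]],[[0,0,0.12],[0,0,0]],[[0,0,0.12],[0,0,0]],[[0,0,0.12],[0,0,0]]]' >/dev/null; python3 st.py
python3 -m jog '[[[0,-0.012,0],[0,0,0]],[[0,-0.024,0],[0,0,0]],[[0,-0.036,0],[0,0,0]],[[0,-0.048,0],[0,0,0]],[[0.002,-0.058,0],[0,0,0]]]'>/dev/null; python3 st.py
python3 -m jog '[[[0.003,-0.01,0],[0,0,0]],[[0.010,-0.017,0],[0,0,0]],[[0.017,-0.024,0],[0,0,0]],[[0.024,-0.028,0],[0,0,0]],[[0.032,-0.030,0],[0,0,0]]]'>/dev/null; python3 st.py
```

```text
10.7 local [ 0.0367 -0.0658  0.0852] F [ 0.8 -0.7  1.2] -6.995111627772299e-05
11.2 local [-0.0208 -0.0634  0.0867] F [3.2 0.8 1.2] 2.0816032418956898e-05
11.7 local [-0.0518 -0.0308  0.085 ] F [-1.5 -2.5  1.5] -4.669706039199074e-05
```

```bash
python3 -m jog '[[[0.003,0,0],[0,0,0]],[[0.006,0,0],[0,0,0]],[[0.009,0,0],[0,0,0]],[[0.009,0,0],[0,0,0]]]'>/dev/null; python3 st.py
for i in 1 2 3; do python3 -m jog '[[[0.001,0,0],[0,0,0]],[[0.001,0,0],[0,0,0]]]' >/dev/null; python3 st.py; done
```

```text
12.1 local [-0.051  -0.0215  0.0847] F [-0.  -1.7  0. ] 0.00018094044371405406
12.3 local [-0.0509 -0.021   0.0848] F [-1.2 -2.4 -1.5] -4.004551912648083e-05
12.5 local [-0.0508 -0.0208  0.0849] F [ 0.2 -5.7 -2.9] 6.332378141677195e-05
12.7 local [-0.0508 -0.0207  0.085 ] F [ 0.7 -7.5 -2.8] -6.32433096277896e-05
```

It's on the stop. I'll back off, rise and verify.

```bash
python3 -m jog '[[[-0.015,0,0],[0,0,0]],[[-0.022,0,0],[0,0,0]],[[-0.022,0,-0.04],[0,0,0]],[[-0.022,0,-0.08],[0,0,0]],[[-0.022,0,-0.13],[0,0,0]]]' >/dev/null
python3 -m jog '[[[-0.03,-0.03,-0.03],[0,0,0]],[[-0.06,-0.06,-0.05],[0,0,0]],[[-0.06,-0.06,-0.05],[0,0,0]],[[-0.06,-0.06,-0.05],[0,0,0]]]' >/dev/null; python3 st.py
python3 - <<'E'
from h import *
from station import ctrl,optics
d=optics.get_image('wrist')
d2=optics.get_image('scene')['image'];cv2.imwrite('pics/w4.png',np.hstack([cv2.resize(d['image'],(400,300)),cv2.resize(d2[180:420,60:380],(400,300))]))
E
```

```text
13.6 local [-0.1105 -0.1019  0.2663] F [-0.1  1.1 -0.6] -0.00024413175455943075
```

View pics/w4.png

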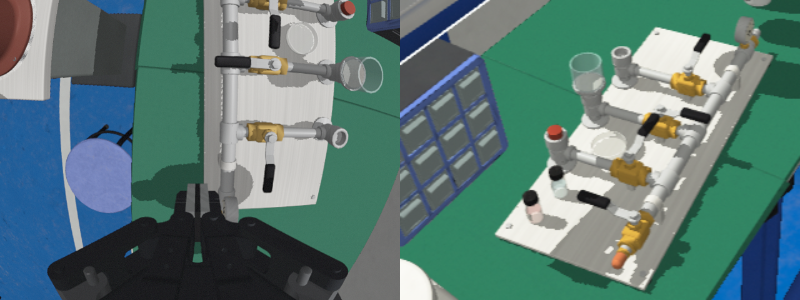

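The funnel lever is in line with its pipe (wrist 218–272, 62). The empty lever points right (268,180) and bleed and stopper are shut. The funnel and stopper are seated, and the arm is clear.

```bash
python3 -c "
from station import job
print(job.finish_job())"
```

```text
the job is handed in; nothing more can be done
None
```

I pushed the bleed and empty-station taps shut, then the funnel tap open, each to its stop; the stoppered tap, funnel and stopper look undisturbed in the last pictures, and the job is handed in (no verdict was returned).

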